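# Hold a slide carrier home against the stage stops

## Task

Clear the small objective off the microscope stage plate and stand it upright on the square rubber pad, without letting it fall over. Then set the slide carrier flat on the stage plate and press it home into the corner of the two steel stops, long side flush against the long stop and short side flush against the short stop; finish while still holding it there with the gripper, pressing firmly on both stops at once, for the scan to begin. Leave the other things on the bench where they are.

Things in the scene. Friction and masses are not known exactly. Their poses are not given: they have to be found in the camera images.
- stage: black microscope stage plate, 200 (its x) x 170 (its y) x 12 mm, fixed on the bench, turned about the vertical. Origin at the centre of its underside, z up; slick top face (friction 0.2) at z = 12 mm. Two steel stop bars stand on it at right angles; its -x and -y sides are open. A carrier fully home, its x along this x, has its origin at x = 25, y = 23, z = 12 mm in this frame
- long_stop: the long polished steel stop bar (friction 0.15), fixed on the stage: 110 (x) x 14 (y) x 12 mm high, top 24 mm above the bench; origin at the centre of its underside, axes as the stage's, at x = 7, y = 62 mm on the stage. Its inner face looks to -y, at stage y = 55 mm; the carrier's 90 mm side goes against it
- short_stop: the short polished steel stop bar (friction 0.15), fixed on the stage: 14 (x) x 60 (y) x 12 mm high, top 24 mm above the bench; origin at the centre of its underside, axes as the stage's, at x = 77, y = 17 mm on the stage. Its inner face looks to -x, at stage x = 70 mm; the carrier's 64 mm side goes against it
- corner (a point): point on the plate's top face where the two stops' inner faces would meet; the carrier goes on its -x, -y side (stage axes). A push of about 10 N along stage +x and about 10 N along stage +y together seats the carrier on both stops
- carrier: aluminium slide carrier lying on the bench: a flat block 90 (its x) x 64 (its y) x 14 mm holding two glass slides, with a grip rib along the middle of its top, 44 mm along x, 16 mm wide in y, from z = 14 to 40 mm. About 0.3 kg. Origin at the centre of its underside, z up. A half turn about the vertical makes no difference
- objective: small steel microscope objective standing upright on the stage plate in the carrier's place: 34 mm diameter, straight-sided up to 52 mm, then tapering to its top at 62 mm. About 0.2 kg. Origin at the centre of its underside, z up
- pad: square black rubber pad, fixed flat on the bench, 110 x 110 x 4 mm; origin at the centre of its underside, its top at z = 4 mm
- big_objective: bystander: a larger steel microscope objective standing upright, 42 mm diameter, 85 mm tall; origin at the centre of its underside
- oil_bottle: bystander: small amber bottle, 36 mm diameter, 70 mm tall; origin at the centre of its underside
- dish: bystander: round shallow glass dish, 84 mm diameter, 16 mm high; origin at the centre of its underside
- cap: bystander: grey plastic cylinder, 38 mm diameter, 28 mm tall; origin at the centre of its underside
- screwdriver: bystander: screwdriver lying flat out to the left, about 150 mm long along its x; origin under its middle
- slide_box: bystander: closed grey slide box, 85 x 100 x 34 mm; origin at the centre of its underside
- joystick: bystander, fixed: white joystick box, 100 x 80 x 45 mm with black sticks up to 95 mm above the bench, out to the right; origin at the centre of its underside

How it is judged:
By the outcome, as a careful person would: the job done as asked, in the order asked, and still so for the second after the job is handed in, while the arm keeps its last pose, push and grip.
It also fails if it takes over 72 s, if anything falls off the work surface, if the arm or the gripper's body presses on something with over 40 N, if the wrist force passes 120 N, or if a joint passes its speed limit or range.

## Robot

A 6-joint arm with a two-finger parallel gripper is mounted at the origin on the work surface. World frame = base frame: x ahead of the robot, y to its left, z up, the work surface at z = 0. Lengths are in m, angles in rad, forces in N, time in s.
With the tool pointing down it reaches from about 0.275 to 0.75 m from the base axis. Payload 10.2 kg.
Tool frame: the origin (TCP) lies midway between the tips of the shut fingers; the grasp point (between the pads) lies 19 mm behind it; z points along the fingers, y is the line along which they close (so a half turn about z gives the same grasp; the last joint's range is limited). The gripper opens to 85 mm and grips with 20 to 120 N. Pads are 22 mm wide; open, the fingers measure 114 mm over their backs; the gripper's body (76 mm by 85 mm) begins 54 mm behind the grasp point. The pads swing forward as they close: fully open they stand 13 mm farther back than shut.
Start: joints at [0.935, 0.313, 1.498, -0, 1.331, -0.223], TCP at [0.211, 0.481, 0.231] pointing down, gripper open.
Joint ranges: [-2.94, 2.94], [-0.97, 2.17], [0.19, 2.56], [-1.23, 4.37], [0.02, 3.11], [-2.88, 2.88]. Speed limits (rad/s): [2.39, 2.39, 3.01, 3.14, 3.14, 3.14].

## Interface

Orientations are given as a unit quaternion [x, y, z, w].
In Python, from rig import robot gives the robot as it stands.
- The arm moves only by the tool play_rows, never from a script. Its argument "steps" is a list of rows, each a list of 6 numbers: the shift along the world's x, y, z in units of 40 mm (1.0 is 40 mm), then the turn, a rotation vector about the world's x, y, z in units of 5 degrees (1.0 is 5 degrees). A call has 1 to 8 rows; each row shifts and turns the commanded pose from where the row before left it; what a row does not reach is not made up. A row lasts 1/10 s, in which the tool goes at most 50 mm and 8.59 degrees, less where a joint would pass 70% of its speed; a pose out of reach is approached as far as the arm can. A call is refused whole if a number of a shift passes 1 or a number of a turn 1, either way. A call with a gripper value outside its range is refused whole. "grip" is the opening, from -1 (shut) to 1 (fully open), set as the call begins (left out, the last holds). The fingers move at their own pace and stop on an object; "grip_force" is the grip in N (left out, the last holds). Time passes only in rows, so rows that do not move let the fingers close. It gives the time, the measured TCP pose, the force, the opening and the grip force at its end, in the units of the state.
- robot.get_state(): the state, without advancing time (a new reading comes with each control period).
- robot.read_camera(name): name is "scene" or "top" or "wrist"; returns (picture, depth): 384x512x3 uint8, blue, green, red; 384x512 float32, m along the optical axis (not along the pixel's ray), 0 where there is no reading.
- robot.camera_model(name): a dict with "K" (3x3 intrinsics, pixels), "extrinsics" (4x4, takes a point from world to camera coordinates). Camera axes: x right, y down, z forward; pixel columns grow to the right and rows downward; lengths in m; the calibration is good to about 2 mm. The wrist camera is an equidistant fisheye: a pixel r from the principal point sees the ray r / f radians off the axis. A picture is of the moment at which its call begins: read the wrist's pose just before it. camera_model takes no time and is no camera call; for the wrist camera it gives the pose at the moment of the call.
- robot.hand_in(): hands the job in; it is judged then, once.
Trained networks look in the newest picture that a camera, given by its name, has taken for a name from the list of things; names that differ only in an ending like _2 or _b are one class to them, and where a whole thing is asked for, a point or a joint stands for the part that bears it (a point fixed in the world has none). Each returns a list of dicts, best first, with "conf" (0 to 1); they miss things now and then, are a little off and sometimes report something else, mostly with a low value. They report only what shows in the picture. A call takes as long as a camera call.
- robot.silhouettes(camera, query): "region" (384x512 bool, what is visible of it) and "xy" ([column, row] in pixels, amid what is visible of it).
- robot.place_of(camera, query): "xy" ([column, row] in pixels: a listed point, or the origin of a listed thing).
The state is a dict: "clock": time; "joint_positions": joint angles; "joint_velocities": joint speeds; "joint_torque": joint torques, N m; "ee_pos": TCP position; "orientation": TCP orientation; "wrist_force": force on the tool from outside, world axes, zero at the start; "moment": the same for the moment, N m; "opening": finger opening in m; "grip_force": force on a finger pad.
Only numpy, scipy, OpenCV 4.12 (cv2) and the standard library are available. Lean on these libraries where they do the work, as an engineer would, in place of code of your own. Each camera call takes 0.05 s, during which the arm holds its last target. There are 200 camera calls.

## Working session

There is one attempt and no reset: what is moved stays moved. The work goes in short steps, Python scripts to look and compute and a tool call to move; the robot and the scene stay as the last step left them, time stands still between calls to the robot, and variables do not carry over. Pictures are saved under pics/ and viewed, at most 10 in all, crops included, and the job is handed in when it is done.

Besides the shell and the picture viewer there is one more tool, called after "Request:" as name(argument=value, ...) on one line, values as JSON. play_rows: Moves the arm, as the interface text tells. Its arguments: {"type":"object","properties":{"steps":{"type":"array","items":{"type":"array","items":{"type":"number"}}},"grip":{"type":"number"},"grip_force":{"type":"number"}},"required":["steps"]}

```bash
ls; mkdir -p pics
cat > h.py <<'E'
import numpy as np, cv2
from rig import robot
def snap(cam,fn=None):
    m=robot.camera_model(cam); p,d=robot.read_camera(cam)
    if fn: cv2.imwrite('pics/'+fn,p)
    return np.array(m['K']),np.array(m['extrinsics']),p,d
def rays(K,xy,fish=False):
    xy=np.atleast_2d(xy).astype(float); u=(xy-[K[0,2],K[1,2]])/[K[0,0],K[1,1]]
    if fish:
        r=np.linalg.norm(u,axis=1)+1e-9; s=np.sin(r)/r
        return np.c_[u*s[:,None],np.cos(r)]
    return np.c_[u,np.ones(len(u))]
def world(K,E,xy,depth,fish=False):
    r=rays(K,xy,fish); r=r/r[:,2:3]*np.atleast_1d(depth)[:,None]
    return (r-E[:3,3])@E[:3,:3]
def onplane(K,E,xy,z,fish=False):
    d=rays(K,xy,fish)@E[:3,:3]; c=-E[:3,:3].T@E[:3,3]
    return c+d*((z-c[2])/d[:,2])[:,None]
E
python3 - <<'E'
from h import *
print(robot.get_state())
for c in ['scene','top']:
    K,E,p,d=snap(c,c+'0.png'); print(c,K.tolist(),(-E[:3,:3].T@E[:3,3]).round(3))
    for q in ['stage','corner','carrier','objective','pad','long_stop','short_stop','big_objective','oil_bottle','dish','cap','slide_box']:
        for n in (robot.place_of,):
            for r in n(c,q)[:2]: print(c,q,round(r['conf'],2),np.round(r['xy'],1))
a=np.hstack([cv2.imread('pics/scene0.png'),cv2.imread('pics/top0.png')])
E
```

```text
pics
{'clock': 0.0, 'joint_positions': array([ 9.34627298e-01,  3.13494749e-01,  1.49845815e+00,  1.30305829e-05,
        1.33101333e+00, -2.23422018e-01]), 'joint_velocities': array([-0.00078321,  0.00085764,  0.00011432,  0.00172431, -0.00037023,
       -0.00165923]), 'joint_torque': array([ 5.25624455e-04, -4.12259173e+01, -2.59747177e+01, -1.62432825e-04,
        4.03800848e-03, -1.51971108e-05]), 'ee_pos': array([0.21044823, 0.48068393, 0.23070426]), 'orientation': array([ 2.04913183e-01,  9.78779912e-01, -6.21687911e-04, -2.91926212e-04]), 'wrist_force': array([-0.05392693, -0.29235888,  0.07476936]), 'moment': array([-0.04113679,  0.0077072 , -0.00185448]), 'grip_force': 0.0, 'opening': 0.08507793430042641}
scene [[382.0744268493841, 0.0, 256.6478351618217], [0.0, 382.0744268493841, 188.063972628075], [0.0, 0.0, 1.0]] [ 1.086 -0.709  0.694]
scene stage 0.77 [267.3 177.1]
scene corner 0.9 [264.4 191.9]
scene corner 0.67 [300.3 226.3]
scene carrier 0.59 [294.6 136.4]
scene objective 0.69 [266.2 179.3]
scene objective 0.68 [301.9 228.8]
scene pad 0.66 [155.3 230.6]
scene pad 0.33 [239.8 268.8]
scene long_stop 0.45 [280.6 182.3]
scene short_stop 0.55 [259.5 190. ]
scene big_objective 0.61 [302.6 227.5]
scene oil_bottle 0.51 [345.6 162.3]
scene dish 0.94 [239.3 268.3]
scene cap 0.59 [252.1 142.8]
scene slide_box 0.55 [350.1 200. ]
top [[373.2503338913838, 0.0, 247.48100868689468], [0.0, 373.2503338913838, 191.03134464922493], [0.0, 0.0, 1.0]] [ 0.381 -0.048  1.028]
top stage 0.87 [220.1 210.4]
top corner 0.89 [248.5 191.6]
top carrier 0.69 [135.2 233. ]
top objective 0.43 [228.6 204.1]
top pad 0.98 [354.2 239.6]
top long_stop 0.73 [224.4 189. ]
top short_stop 0.43 [251.8 201.7]
top big_objective 0.56 [264.9 139.7]
top oil_bottle 0.55 [145.3 159.1]
top dish 0.95 [334.2 148.9]
top cap 0.58 [182.1 272.7]
top slide_box 0.68 [198.7 130.3]
```

View pics/top0.png

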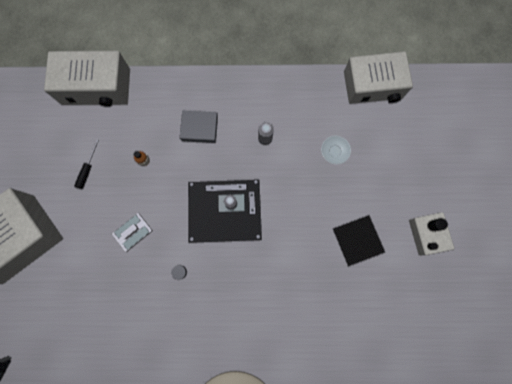

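View pics/scene0.png

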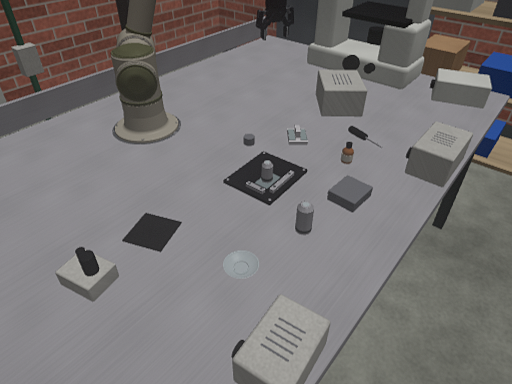

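The top view shows the stage at about (225,211) with the stops at its upper right and the objective at (231,202). The carrier is at (132,232) and the pad at (358,240). The scene view agrees with this. The scene network's second hits for objective and corner are really the big objective.

Run:
```python
from h import *
for c in ['top','scene']:
    K,E,p,d=snap(c)
    for q in ['stage','carrier','objective','pad','long_stop','short_stop']:
        rs=robot.silhouettes(c,q)
        if not rs: print(c,q,'none'); continue
        r=rs[0]; m=r['region']
        ys,xs=np.nonzero(m); xy=np.c_[xs,ys]; dd=d[ys,xs]
        W=world(K,E,xy,dd); W=W[dd>0]
        rect=cv2.minAreaRect((W[:,:2]*1000).astype(np.float32))
        print(c,q,round(r['conf'],2),len(xs),'z',np.percentile(W[:,2],[5,50,95]).round(3),'rect',np.round(rect[0],1),np.round(rect[1],1),round(rect[2],1),'med',np.median(W,axis=0).round(3))
```

```text
top stage 0.57 4307 z [0.009 0.013 0.023] rect [523.7  33.7] [171.4 199.7] 2.0 med [0.518 0.037 0.013]
top carrier 0.81 791 z [0.011 0.016 0.041] rect [465.  284.8] [64.4 89.6] 39.9 med [0.463 0.28  0.016]
top objective 0.63 161 z [0.029 0.069 0.076] rect [545.8  13.9] [31.3 42.8] 89.6 med [0.538 0.013 0.069]
top pad none
top long_stop 0.23 153 z [0.025 0.07  0.076] rect [539.2  14.1] [31.3 29.8] 66.4 med [0.536 0.013 0.07 ]
top short_stop 0.51 65 z [0.021 0.024 0.027] rect [541.3 -42.3] [52.7  8.2] 0.0 med [ 0.544 -0.044  0.024]
scene stage 0.61 2222 z [0.004 0.01  0.021] rect [520.7  38.1] [184.4 221. ] 2.3 med [0.543 0.007 0.01 ]
scene carrier 0.89 296 z [0.002 0.012 0.037] rect [456.8 293.4] [ 61.5 130.1] 38.7 med [0.478 0.267 0.012]
scene objective 0.73 235 z [0.016 0.047 0.072] rect [548.1   7.5] [33.3 26.3] 57.2 med [0.552 0.001 0.047]
scene pad 0.69 1332 z [-0.001  0.002  0.004] rect [ 445.2 -334.1] [109.2 114.9] 20.1 med [ 0.448 -0.339  0.002]
scene long_stop 0.52 178 z [0.01  0.021 0.023] rect [584.6  27.5] [ 25.1 116. ] 3.0 med [0.592 0.024 0.021]
scene short_stop 0.43 119 z [0.011 0.02  0.024] rect [547.6 -47.5] [61.1 17.3] 2.2 med [ 0.55 -0.05  0.02]
```

Request:
play_rows(steps=[[0.63,-0.9,0,0,0,-1],[0.63,-0.9,0,0,0,-1],[0.63,-0.9,0,0,0,-1],[0.63,-0.9,0,0,0,-1],[0.63,-0.9,0,0,0,-1],[0.63,-0.9,0,0,0,-1],[0.63,-0.9,0,0,0,-1],[0.63,-0.9,0,0,0,-1]], grip=0.4)

```text
clock: 2.8
ee_pos: [0.413, 0.1913, 0.2315]
orientation: [0.529, 0.849, 0.0, 0.0]
wrist_force: [0.5, 0.6, -0.0]
opening: 0.0599
grip_force: 0.0
```

```bash
cat >> h.py <<'E'
def tri(obs):
    "obs: (K,E,xy,fish) -> point nearest all rays, residual m"
    A=np.zeros((3,3));b=np.zeros(3);L=[]
    for K,E,xy,f in obs:
        d=(rays(K,xy,f)@E[:3,:3])[0]; d/=np.linalg.norm(d); c=-E[:3,:3].T@E[:3,3]
        P=np.eye(3)-np.outer(d,d); A+=P;b+=P@c;L.append((P,c))
    x=np.linalg.solve(A,b); return x,[round(float(np.linalg.norm(P@(x-c))),4) for P,c in L]
def wristlook(qs,fn):
    K,E,p,d=snap('wrist',fn); out={'K':K,'E':E,'d':d}
    for q in qs:
        for f in ('silhouettes','place_of'):
            r=getattr(robot,f)('wrist',q)
            if not r: print(q,f,'none'); continue
            r=r[0]; print(q,f,round(r['conf'],2),np.round(r['xy'],1),end=' ')
            if f=='silhouettes':
                ys,xs=np.nonzero(r['region']); dd=d[ys,xs]; k=dd>0
                W=world(K,E,np.c_[xs,ys][k],dd[k],True)
                rect=cv2.minAreaRect((W[:,:2]*1000).astype(np.float32))
                print('z',np.percentile(W[:,2],[2,50,98]).round(4),'rect',np.round(rect[0],1),np.round(rect[1],1),round(rect[2],2)); out[q]=W; out[q+'_m']=r['region']
            else: print(); out[q+'_xy']=r['xy']
    return out
E
python3 - <<'E'
from h import *
import pickle
o=wristlook(['objective','stage','long_stop','short_stop'],'w1.png')
pickle.dump(o,open('w1.pkl','wb')); s=robot.get_state(); print(s['clock'],s['ee_pos'],o['K'].round(1).tolist())
E
```

```text
objective silhouettes 0.74 [283.1 311.4] z [0.0132 0.0271 0.0426] rect [472.5 105.7] [ 33.4 226.8] 38.17
objective place_of 0.78 [280.1 310.2] 
stage silhouettes 0.73 [264.8 280.4] z [0.0055 0.0121 0.0236] rect [498.4  93.1] [162.  255.7] 11.19
stage place_of 0.82 [277.  294.1] 
long_stop silhouettes 0.56 [318.2 311. ] z [0.0131 0.0234 0.0252] rect [585.5  47.8] [12.  45.8] 5.63
long_stop place_of 0.64 [310.2 318. ] 
short_stop silhouettes none
short_stop place_of none
3.25 [0.41174146 0.19374316 0.23138243] [[297.3, 0.0, 255.3], [0.0, 297.3, 195.2], [0.0, 0.0, 1.0]]
```

View pics/w1.png

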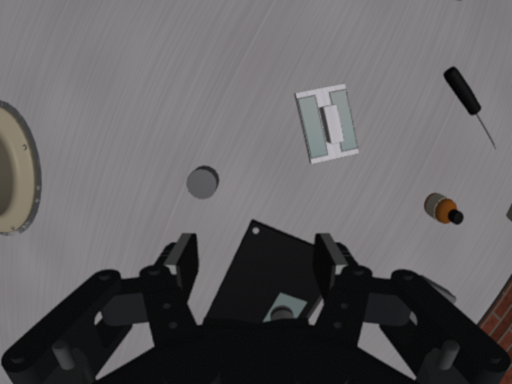

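The wrist view shows the carrier clearly at about (327,123). The stage is partly hidden below, with the objective's foot at (283,311).

Run:
```python
from h import *
P={c:(np.array(robot.camera_model(c)['K']),np.array(robot.camera_model(c)['extrinsics'])) for c in ('top','scene')}
px={'stage':([220.1,210.4],[267.3,177.1]),'objective':([228.6,204.1],[266.2,179.3]),'pad':([354.2,239.6],[155.3,230.6]),'carrier':([135.2,233],[294.6,136.4]),'corner':([248.5,191.6],[264.4,191.9])}
for q,(a,b) in px.items():
    x,r=tri([(*P['top'],a,False),(*P['scene'],b,False)]); print(q,x.round(4),r)
o=wristlook(['carrier'],None)
x,r=tri([(*P['top'],px['carrier'][0],False),(*P['scene'],px['carrier'][1],False),(o['K'],o['E'],o['carrier_xy'],True)]);print(x.round(4),r)
W=o['carrier'];R=W[W[:,2]>.03]; print('rib',cv2.minAreaRect((R[:,:2]*1000).astype(np.float32)),R[:,2].max())
B=W[(W[:,2]>.008)];print('body',cv2.minAreaRect((B[:,:2]*1000).astype(np.float32)))
# objective top from current top depth
K,E,p,d=snap('top'); ys,xs=np.nonzero(d); W=world(K,E,np.c_[xs,ys],d[ys,xs])
k=(W[:,2]>.06)&(W[:,2]<.085)&(np.hypot(W[:,0]-.537,W[:,1]-.013)<.035); print(k.sum(),W[k].mean(0),cv2.minAreaRect((W[k][:,:2]*1000).astype(np.float32)))
```

```text
stage [ 0.5254  0.0443 -0.0083] [0.0026, 0.0026]
objective [0.5408 0.0193 0.0053] [0.003, 0.003]
pad [ 0.4444 -0.3243 -0.0066] [0.0013, 0.0013]
carrier [0.463  0.2771 0.0046] [0.0009, 0.0009]
corner [ 0.5758 -0.0354  0.0091] [0.0022, 0.0022]
carrier silhouettes none
carrier place_of 0.64 [325.3 126. ] 
[0.4637 0.28   0.0034] [0.0018, 0.003, 0.0043]Traceback (most recent call last):
  File "<stdin>", line 8, in <module>
KeyError: 'carrier'
```

Run:
```python
from h import *
for c in ['top','scene']:
    K,E,p,d=snap(c); ys,xs=np.nonzero(d); W=world(K,E,np.c_[xs,ys],d[ys,xs])
    for lo,hi in ((.028,.058),(.066,.085)):
        k=(W[:,2]>lo)&(W[:,2]<hi)&(np.hypot(W[:,0]-.537,W[:,1]-.013)<.035)
        if k.sum()>3: print(c,lo,k.sum(),W[k].mean(0).round(4),W[k].min(0).round(4),W[k].max(0).round(4))
```

```text
top 0.028 20 [0.5283 0.0113 0.0428] [ 0.5242 -0.0012  0.0284] [0.5362 0.0281 0.0574]
top 0.066 109 [0.5405 0.0139 0.072 ] [5.255e-01 5.000e-04 6.610e-02] [0.5572 0.0293 0.0778]
scene 0.028 97 [0.5513 0.0013 0.0431] [ 0.5322 -0.0068  0.0288] [0.562  0.0172 0.0578]
scene 0.066 42 [0.5466 0.0082 0.0702] [ 0.5345 -0.0012  0.0664] [0.5578 0.0221 0.0741]
```

Request:
play_rows(steps=[[0.64,-0.9,0,0,0,-1],[0.64,-0.9,0,0,0,-1],[0.64,-0.9,0,0,0,-1],[0.64,-0.9,0,0,0,-1],[0.64,-0.9,0,0,0,-1],[0,-0.9,0,0,0,0],[0,-0.9,0,0,0,0],[0,-0.9,0,0,0,0]])

```text
clock: 4.3
ee_pos: [0.5401, -0.0965, 0.2311]
orientation: [0.699, 0.715, -0.0, -0.0]
wrist_force: [0.0, 0.6, -0.0]
opening: 0.0598
grip_force: 0.0
```

Run:
```python
from h import *
import pickle
o=wristlook(['objective','stage','long_stop','short_stop','corner'],'w2.png')
pickle.dump(o,open('w2.pkl','wb'))
K,E,d=o['K'],o['E'],o['d']; ys,xs=np.nonzero(d); W=world(K,E,np.c_[xs,ys],d[ys,xs],True)
for lo,hi in ((.028,.058),(.066,.085)):
    k=(W[:,2]>lo)&(W[:,2]<hi)&(np.hypot(W[:,0]-.537,W[:,1]-.013)<.035)
    if k.sum()>3: print(lo,k.sum(),W[k].mean(0).round(4),W[k].min(0).round(4),W[k].max(0).round(4))
```

```text
objective silhouettes 0.95 [262.9  76.5] z [0.0265 0.0707 0.0753] rect [543.7  13.3] [33. 33.] 15.02
objective place_of 0.63 [264.5  82.6] 
stage silhouettes 0.7 [243.2  73.3] z [0.01   0.0119 0.0246] rect [526.5  28.9] [177.4 195.2] 1.94
stage place_of 0.56 [248.5  66.9] 
long_stop silhouettes 0.9 [301.1  72.2] z [0.0153 0.0238 0.0255] rect [590.   28.6] [ 17.2 109.4] 1.96
long_stop place_of 0.97 [299.4  71.3] 
short_stop silhouettes 0.88 [260.2 129.4] z [0.022  0.0239 0.0257] rect [546.  -42.6] [58.7 15.2] 1.46
short_stop place_of 0.86 [258.9 128.8] 
corner silhouettes 0.71 [245.1  75. ] z [0.0099 0.0119 0.0246] rect [526.6  28.8] [177.6 195.7] 2.06
corner place_of 0.62 [290.9 122.9] 
0.028 57 [5.431e-01 1.000e-04 4.330e-02] [ 0.529  -0.0025  0.0284] [0.5593 0.0068 0.0578]
0.066 695 [0.5441 0.0135 0.0716] [ 0.5285 -0.0009  0.066 ] [0.5601 0.0296 0.0769]
```

View pics/w2.png

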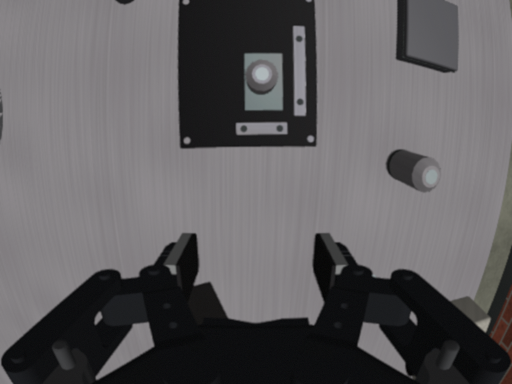

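The wrist view shows the objective's top at (262,75), the long stop at (299,71), the short stop at (261,129) and the stage outline. The heights are as expected: objective top at 74 mm, stops at 24 mm, plate at 12 mm.

Request:
play_rows(steps=[[0.025,0.92,0,0,0,0],[0.025,0.92,0,0,0,0],[0.025,0.92,0,0,0,0],[0,0,-1,0,0,0],[0,0,-1,0,0,0],[0,0,-1,0,0,0],[0,0,-1,0,0,0],[0,0,-1,0,0,0]])

```text
clock: 5.65
ee_pos: [0.5432, 0.0157, 0.03]
orientation: [0.699, 0.716, 0.0, 0.0]
wrist_force: [0.4, -0.1, -0.7]
opening: 0.0599
grip_force: 0.0
```

Request:
play_rows(steps=[[0,0,0,0,0,0],[0,0,0,0,0,0],[0,0,0,0,0,0],[0,0,0,0,0,0],[0,0,0,0,0,0],[0,0,0,0,0,0]], grip=-1, grip_force=40)

```text
clock: 6.25
ee_pos: [0.5435, 0.0152, 0.0319]
orientation: [0.699, 0.715, 0.0, 0.0]
wrist_force: [-0.7, -0.5, -2.0]
opening: 0.0331
grip_force: 39.8
```

Request:
play_rows(steps=[[0,0,0.5,0,0,0],[0,0,0.8,0,0,0],[0,0,0.8,0,0,0]])

```text
clock: 6.55
ee_pos: [0.5429, 0.0153, 0.1164]
orientation: [0.699, 0.715, -0.0, -0.0]
wrist_force: [1.2, 0.9, -2.4]
opening: 0.0332
grip_force: 40.3
```

Run:
```python
from h import *
p=cv2.imread('pics/top0.png'); m=(p.max(2)<45).astype(np.uint8); m[:, :325]=0; m[:,395:]=0; m[:205]=0;m[275:]=0
n,l,s,c=cv2.connectedComponentsWithStats(m); i=1+s[1:,4].argmax(); ys,xs=np.nonzero(l==i)
M=robot.camera_model('top'); W=onplane(np.array(M['K']),np.array(M['extrinsics']),np.c_[xs,ys],.004)
print(cv2.minAreaRect((W[:,:2]*1000).astype(np.float32)),W.mean(0),W.min(0),W.max(0))
```

```text
((443.5529479980469, -331.67828369140625), (103.73637390136719, 104.89533233642578), 20.182933807373047) [ 0.44309652 -0.33166508  0.004     ] [ 0.37959827 -0.39637575  0.004     ] [ 0.50883961 -0.26689721  0.004     ]
```

Request:
play_rows(steps=[[-0.12,-0.4,0,0,0,0],[-0.28,-0.95,0,0,0,0],[-0.28,-0.95,0,0,0,0],[-0.28,-0.95,0,0,0,0],[-0.28,-0.95,0,0,0,0],[-0.28,-0.95,0,0,0,0],[-0.28,-0.95,0,0,0,0],[-0.28,-0.95,0,0,0,0]])

```text
clock: 7.35
ee_pos: [0.4593, -0.2682, 0.1156]
orientation: [0.699, 0.715, 0.0, 0.0]
wrist_force: [1.7, -0.9, -2.4]
opening: 0.033
grip_force: 40.4
```

Request:
play_rows(steps=[[-0.28,-0.95,0,0,0,0],[-0.12,-0.65,0,0,0,0],[0,0,-0.5,0,0,0],[0,0,-0.7,0,0,0],[0,0,-0.5,0,0,0],[0,0,-0.3,0,0,0],[0,0,-0.15,0,0,0],[0,0,0,0,0,0]])

```text
clock: 8.15
ee_pos: [0.4441, -0.3307, 0.0292]
orientation: [0.699, 0.715, 0.0, -0.0]
wrist_force: [0.4, -0.4, -1.8]
opening: 0.0328
grip_force: 40.3
```

Request:
play_rows(steps=[[0,0,-0.05,0,0,0],[0,0,-0.04,0,0,0],[0,0,-0.03,0,0,0],[0,0,-0.02,0,0,0],[0,0,0,0,0,0]])

```text
clock: 8.65
ee_pos: [0.4441, -0.3308, 0.0239]
orientation: [0.699, 0.715, -0.0, 0.0]
wrist_force: [0.2, 0.2, -1.4]
opening: 0.0326
grip_force: 40.4
```

Request:
play_rows(steps=[[0,0,-0.015,0,0,0],[0,0,-0.015,0,0,0],[0,0,0,0,0,0]])

```text
clock: 8.95
ee_pos: [0.4442, -0.3309, 0.0238]
orientation: [0.699, 0.715, -0.0, 0.0]
wrist_force: [-2.8, 3.2, 11.2]
opening: 0.0329
grip_force: 41.5
```

Request:
play_rows(steps=[[0,0,0.015,0,0,0],[0,0,0,0,0,0]])

```text
clock: 9.15
ee_pos: [0.4442, -0.3309, 0.0238]
orientation: [0.699, 0.715, -0.0, 0.0]
wrist_force: [-2.1, 1.6, 7.2]
opening: 0.0325
grip_force: 41.2
```

Request:
play_rows(steps=[[0,0,0,0,0,0],[0,0,0,0,0,0],[0,0,0,0,0,0],[0,0,0,0,0,0],[0,0,0,0,0,0]], grip=0.4)

```text
clock: 9.65
ee_pos: [0.444, -0.3307, 0.023]
orientation: [0.699, 0.715, 0.0, -0.0]
wrist_force: [0.1, -0.4, 0.5]
opening: 0.0594
grip_force: 0.0
```

Request:
play_rows(steps=[[0,0,0.4,0,0,0],[0,0,0.8,0,0,0],[0,0,1,0,0,0],[0,0,1,0,0,0]])

```text
clock: 10.05
ee_pos: [0.4438, -0.3305, 0.1524]
orientation: [0.699, 0.715, 0.0, -0.0]
wrist_force: [0.2, 0.3, -0.7]
opening: 0.0597
grip_force: 0.0
```

Run:
```python
from h import *
K,E,p,d=snap('scene'); cv2.imwrite('pics/s2.png',cv2.resize(p[170:310,60:320],None,fx=3,fy=3))
ys,xs=np.nonzero(d); W=world(K,E,np.c_[xs,ys],d[ys,xs])
k=(W[:,2]>.01)&(W[:,2]<.085)&(np.hypot(W[:,0]-.444,W[:,1]+.331)<.035); print(k.sum(),W[k].mean(0).round(4),W[k].min(0).round(4),W[k].max(0).round(4))
print(robot.get_state()['ee_pos'])
```

```text
293 [ 0.4535 -0.34    0.0426] [ 0.4332 -0.3524  0.0105] [ 0.4647 -0.3191  0.066 ]
[ 0.44579016 -0.33248681  0.1593282 ]
```

View pics/s2.png

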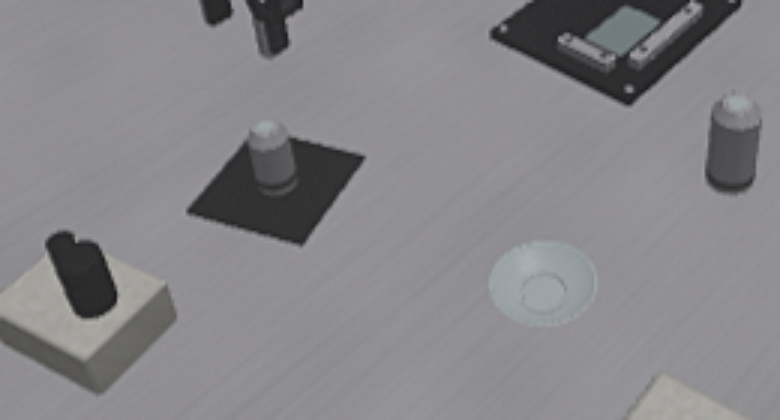

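The objective stands upright on the pad, with its top at 66 mm and its foot inside the pad's edges at crop (275,185).

Request:
play_rows(steps=[[0.16,0.95,0.075,0,0,0.55],[0.16,0.95,0.075,0,0,0.55],[0.16,0.95,0.075,0,0,0.55],[0.16,0.95,0.075,0,0,0.55],[0.16,0.95,0.075,0,0,0.55],[0.16,0.95,0.075,0,0,0.55],[0.16,0.95,0.075,0,0,0.55],[0.16,0.95,0.075,0,0,0.55]])

```text
clock: 10.9
ee_pos: [0.4953, -0.0251, 0.1751]
orientation: [0.549, 0.836, 0.0, 0.0]
wrist_force: [0.7, -0.1, -0.2]
opening: 0.0598
grip_force: 0.0
```

Request:
play_rows(steps=[[0.16,0.95,0.075,0,0,0.55],[0.16,0.95,0.075,0,0,0.55],[0.16,0.95,0.075,0,0,0.55],[0.16,0.95,0.075,0,0,0.55],[0.16,0.95,0.075,0,0,0.55],[0.16,0.95,0.075,0,0,0.55],[0,0,0,0,0,0],[0,0,0,0,0,0]])

```text
clock: 11.7
ee_pos: [0.5334, 0.2016, 0.1926]
orientation: [0.423, 0.906, -0.0, -0.0]
wrist_force: [0.2, -0.4, 0.1]
opening: 0.0599
grip_force: 0.0
```

Run:
```python
from h import *
o=wristlook(['carrier'],'w3.png'); s=robot.get_state(); print(s['clock'],s['ee_pos'],s['orientation'].round(4))
W=o['carrier']
for n,k in (('rib',W[:,2]>.034),('body',W[:,2]>.009),('plate',(W[:,2]>.009)&(W[:,2]<.018))):
    print(n,k.sum(),cv2.minAreaRect((W[k][:,:2]*1000).astype(np.float32)),np.percentile(W[k][:,2],[5,95]))
```

```text
carrier silhouettes 0.55 [259.7  77.7] z [0.0122 0.0146 0.0405] rect [467.6 284.5] [69.  89.3] 40.27
carrier place_of 0.61 [257.7  79.4] 
11.85 [0.53360925 0.20026158 0.19293993] [ 4.245e-01  9.054e-01 -2.000e-04 -1.000e-04]
rib 710 ((467.2308349609375, 284.6421813964844), (15.724286079406738, 42.73324203491211), 39.99650192260742) [0.03835679 0.04093155]
body 4770 ((467.40679931640625, 284.6474304199219), (64.5503921508789, 88.76840209960938), 40.013587951660156) [0.01300591 0.04003363]
plate 4046 ((467.40679931640625, 284.6474304199219), (64.5503921508789, 88.76840209960938), 40.013587951660156) [0.01294613 0.01577566]
```

View pics/w3.png

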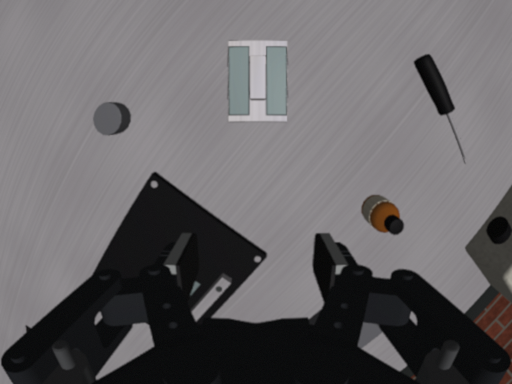

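The wrist view shows the carrier at (258,80), aligned with the fingers. Rib top at 40 mm and plate at 14 mm match the text.

Request:
play_rows(steps=[[-0.56,0.7,0,0,0,0],[-0.56,0.7,0,0,0,0],[-0.56,0.7,0,0,0,0],[0,0,-1,0,0,0],[0,0,-1,0,0,0],[0,0,-1,0,0,0],[0,0,-0.9,0,0,0],[0,0,0,0,0,0]], grip=-0.05)

```text
clock: 12.65
ee_pos: [0.4642, 0.2835, 0.0333]
orientation: [0.425, 0.905, -0.003, -0.003]
wrist_force: [0.1, -0.7, 0.5]
opening: 0.0404
grip_force: 0.0
```

Request:
play_rows(steps=[[0.03,0.02,-0.2,0,0,0],[0,0,-0.12,0,0,0],[0,0,-0.04,0,0,0],[0,0,0,0,0,0]])

```text
clock: 13.05
ee_pos: [0.468, 0.2862, 0.0234]
orientation: [0.424, 0.906, 0.0, 0.0]
wrist_force: [-0.7, 0.2, 1.0]
opening: 0.0405
grip_force: 0.0
```

```bash
python3 -c "
from h import *
s=robot.get_state(); print(s['ee_pos'],s['orientation'],s['wrist_force'])"
```

```text
[0.46802862 0.28617515 0.02343839] [4.23853078e-01 9.05730749e-01 4.23443949e-04 4.46740701e-04] [-0.69318237  0.22579585  0.97097245]
```

Request:
play_rows(steps=[[0,0,-0.05,0,0,0],[0,0,-0.03,0,0,0],[0,0,0,0,0,0]])

```text
clock: 13.35
ee_pos: [0.4676, 0.2861, 0.0195]
orientation: [0.424, 0.906, -0.0, -0.0]
wrist_force: [-0.4, -0.1, -0.4]
opening: 0.0404
grip_force: 0.0
```

Request:
play_rows(steps=[[0,0,0,0,0,0],[0,0,0,0,0,0],[0,0,0,0,0,0],[0,0,0,0,0,0],[0,0,0,0,0,0],[0,0,0,0,0,0]], grip=-1, grip_force=80)

```text
clock: 13.95
ee_pos: [0.4678, 0.2862, 0.0198]
orientation: [0.424, 0.906, 0.0, 0.0]
wrist_force: [0.1, -0.1, 5.1]
opening: 0.0144
grip_force: 79.5
```

Request:
play_rows(steps=[[0,0,0.4,0,0,0],[0,0,0.7,0,0,0],[0,0,0.6,0,0,0],[0,0,0.1,0,0,0]])

```text
clock: 14.35
ee_pos: [0.4685, 0.2864, 0.0933]
orientation: [0.424, 0.906, 0.001, 0.001]
wrist_force: [0.2, -0.0, -3.4]
opening: 0.0142
grip_force: 78.8
```

Request:
play_rows(steps=[[0.222,-0.83,0,0,0,-0.948],[0.222,-0.83,0,0,0,-0.948],[0.222,-0.83,0,0,0,-0.948],[0.222,-0.83,0,0,0,-0.948],[0.222,-0.83,0,0,0,-0.948],[0.222,-0.83,0,0,0,-0.948],[0.222,-0.83,0,0,0,-0.948],[0.222,-0.83,0,0,0,-0.948]])

```text
clock: 15.15
ee_pos: [0.5381, 0.0192, 0.0898]
orientation: [0.696, 0.718, -0.001, -0.001]
wrist_force: [1.1, -0.3, -2.4]
opening: 0.0144
grip_force: 78.7
```

Request:
play_rows(steps=[[0,0,0,0,0,0],[0,0,0,0,0,0]])

```text
clock: 15.35
ee_pos: [0.5379, 0.0203, 0.09]
orientation: [0.695, 0.719, -0.001, -0.001]
wrist_force: [-0.3, 0.8, -3.5]
opening: 0.0143
grip_force: 78.7
```

Run:
```python
from h import *
s=robot.get_state(); print(s['clock'],s['ee_pos'],s['orientation'].round(4),s['wrist_force'].round(1))
K,E,p,d=snap('top'); cv2.imwrite('pics/t3.png',cv2.resize(p[150:270,160:300],None,fx=4,fy=4))
K,E,p,d=snap('scene'); cv2.imwrite('pics/s3.png',cv2.resize(p[120:220,200:340],None,fx=5,fy=5))
ys,xs=np.nonzero(d)
```

```text
15.35 [0.53793838 0.02027683 0.09004839] [ 6.953e-01  7.187e-01 -6.000e-04 -1.100e-03] [-0.3  0.8 -3.5]
```

View pics/s3.png

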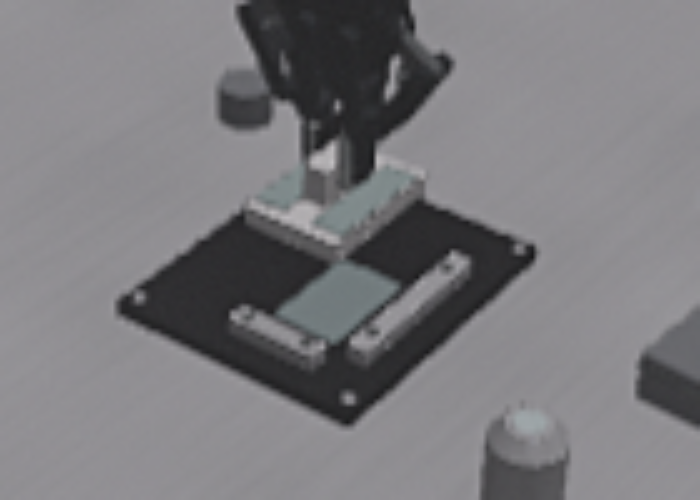

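The held carrier is level over the plate at crop (335,205), clear of both stops.

Request:
play_rows(steps=[[0,0,-0.5,0,0,0],[0,0,-0.5,0,0,0],[0,0,-0.25,0,0,0],[0,0,-0.15,0,0,0],[0,0,-0.03,0,0,0],[0,0,-0.02,0,0,0],[0,0,0,0,0,0]])

```text
clock: 16.15
ee_pos: [0.539, 0.0205, 0.0341]
orientation: [0.695, 0.719, 0.0, 0.0]
wrist_force: [-0.1, -0.1, -2.9]
opening: 0.0143
grip_force: 78.7
```

Request:
play_rows(steps=[[0,0,-0.02,0,0,0],[0,0,-0.02,0,0,0],[0,0,0,0,0,0]])

```text
clock: 16.45
ee_pos: [0.5387, 0.0205, 0.032]
orientation: [0.695, 0.719, 0.0, 0.0]
wrist_force: [-1.0, 0.4, -2.8]
opening: 0.0144
grip_force: 78.7
```

Request:
play_rows(steps=[[0,0,-0.02,0,0,0],[0,0,-0.02,0,0,0],[0,0,0,0,0,0]])

```text
clock: 16.75
ee_pos: [0.5396, 0.0203, 0.0318]
orientation: [0.695, 0.719, 0.001, 0.001]
wrist_force: [-1.6, -0.1, 9.9]
opening: 0.0144
grip_force: 80.5
```

Request:
play_rows(steps=[[0,0,0.01,0,0,0],[0.08,0,0,0,0,0],[0.08,0,0,0,0,0],[0.06,0,0,0,0,0],[0,0,0,0,0,0]])

```text
clock: 17.25
ee_pos: [0.5486, 0.0203, 0.0318]
orientation: [0.695, 0.719, 0.001, 0.001]
wrist_force: [0.8, 0.2, 7.7]
opening: 0.0146
grip_force: 80.0
```

Request:
play_rows(steps=[[0,-0.08,0,0,0,0],[0,-0.08,0,0,0,0],[0,-0.04,0,0,0,0],[0,0,0,0,0,0]])

```text
clock: 17.65
ee_pos: [0.5484, 0.0122, 0.0318]
orientation: [0.695, 0.719, 0.001, 0.001]
wrist_force: [-0.5, -0.9, 6.8]
opening: 0.014
grip_force: 80.1
```

Now I press gently toward the long stop, one small step at a time.

Request:
play_rows(steps=[[0.025,0,0,0,0,0],[0.025,0,0,0,0,0],[0,0,0,0,0,0]])

```text
clock: 17.95
ee_pos: [0.5499, 0.0123, 0.0318]
orientation: [0.695, 0.719, 0.0, 0.001]
wrist_force: [-3.1, -0.0, 8.8]
opening: 0.0144
grip_force: 80.4
```

Request:
play_rows(steps=[[0,-0.025,0,0,0,0],[0,-0.025,0,0,0,0],[0,0,0,0,0,0]])

```text
clock: 18.25
ee_pos: [0.55, 0.0105, 0.0318]
orientation: [0.695, 0.719, 0.0, 0.001]
wrist_force: [-3.2, 1.0, 8.4]
opening: 0.0146
grip_force: 80.3
```

Request:
play_rows(steps=[[0.015,-0.02,0,0,0,0],[0,-0.025,0,0,0,0],[0,0,0,0,0,0]])

```text
clock: 18.55
ee_pos: [0.5501, 0.0093, 0.0318]
orientation: [0.695, 0.719, 0.0, -0.0]
wrist_force: [-5.5, 4.5, 11.7]
opening: 0.014
grip_force: 80.7
```

```bash
python3 -c "
from h import *
s=robot.get_state(); print(s['ee_pos'],s['wrist_force'],s['moment'])"
```

```text
[0.55006577 0.00930853 0.03180721] [-5.5266991   4.52664684 11.69791048] [0.67917313 0.90896266 0.11946189]
```

Request:
play_rows(steps=[[0.02,-0.02,0,0,0,0],[0.02,-0.02,0,0,0,0],[0,0,0,0,0,0]], grip_force=110)

```text
clock: 18.85
ee_pos: [0.5501, 0.0093, 0.0319]
orientation: [0.695, 0.719, -0.0, -0.003]
wrist_force: [-13.8, 12.3, 19.2]
opening: 0.0138
grip_force: 109.5
```

```bash
python3 -c "
from h import *
s=robot.get_state(); print(s['ee_pos'],s['orientation'],s['wrist_force'],s['moment'])"
```

```text
[0.55008602 0.0092836  0.0319028 ] [ 6.94842092e-01  7.19157691e-01 -2.66224615e-04 -2.57136283e-03] [-13.75212153  12.30961637  19.16882923] [1.90892747 2.18888591 0.15140617]
```

Request:
play_rows(steps=[[0.005,-0.01,0.01,0,0,0],[0,0,0,0,0,0],[0,0,0,0,0,0]])

```text
clock: 19.15
ee_pos: [0.5501, 0.0092, 0.0319]
orientation: [0.695, 0.719, -0.0, -0.003]
wrist_force: [-13.4, 13.7, 17.2]
opening: 0.0137
grip_force: 109.0
```

Run:
```python
from h import *
s=robot.get_state(); print(s['clock'],s['ee_pos'],s['orientation'].round(4),s['wrist_force'].round(1),s['moment'].round(2))
for c in ('top','scene'):
    K,E,p,d=snap(c); ys,xs=np.nonzero(d)
    W=world(K,E,np.c_[xs,ys],d[ys,xs])
    for q in ('carrier','long_stop','short_stop'):
        for r in robot.silhouettes(c,q)[:1]:
            m=r['region'][ys,xs]; w=W[m]; k=(w[:,2]>.016)&(w[:,2]<.030); w=w[k]
            if k.sum()>5: print(c,q,round(r['conf'],2),cv2.minAreaRect((w[:,:2]*1000).astype(np.float32)),np.percentile(w[:,2],[5,50,95]).round(4))
    if c=='scene': a=cv2.resize(p[140:220,210:330],None,fx=6,fy=6)
cv2.imwrite('pics/s4.png',a)
```

```text
19.15 [0.55008945 0.00924942 0.0319209 ] [ 6.948e-01  7.192e-01 -2.000e-04 -2.900e-03] [-13.4  13.7  17.2] [2.17 1.93 0.11]
top carrier 0.19 ((450.33514404296875, -479.42523193359375), (97.52017974853516, 4.288956642150879), 11.024203300476074) [0.0168 0.0231 0.0288]
top long_stop 0.65 ((641.017578125, 424.74700927734375), (26.797260284423828, 113.39849090576172), 71.04212188720703) [0.0167 0.0239 0.0279]
top short_stop 0.42 ((531.0048828125, -43.53739547729492), (10.883888244628906, 34.69441223144531), 89.76612854003906) [0.0207 0.0244 0.0278]
scene carrier 0.56 ((550.8557739257812, 3.8848609924316406), (64.31742095947266, 95.92819213867188), 1.8709672689437866) [0.0207 0.0238 0.0266]
scene long_stop 0.58 ((590.0021362304688, 23.03611946105957), (14.657567024230957, 107.20475006103516), 1.6007330417633057) [0.0173 0.0212 0.0236]
```

View pics/s4.png

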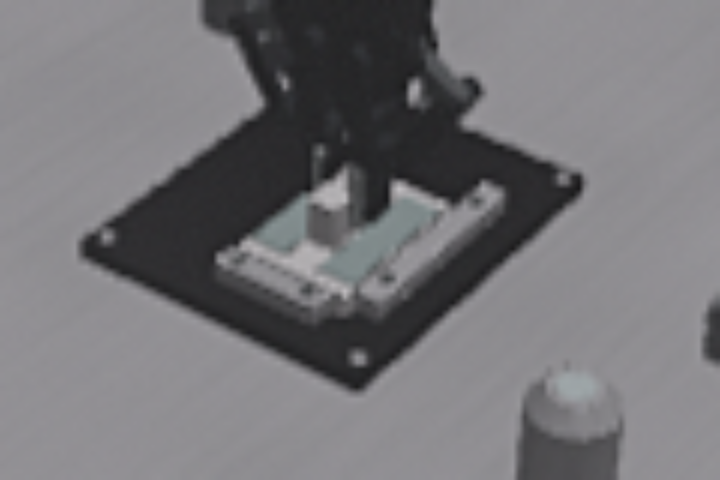

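The carrier sits against both stops in the scene crop. The tool has tilted about 0.3° under load, so I counter-rotate a little and probe the yaw.

Request:
play_rows(steps=[[0,0,0,-0.05,-0.05,0],[0,0,0,0,0,0],[0,0,0,0,0,0]])

```text
clock: 19.85
ee_pos: [0.5501, 0.0092, 0.0319]
orientation: [0.695, 0.719, -0.0, 0.0]
wrist_force: [-12.6, 13.9, 17.0]
opening: 0.0132
grip_force: 109.1
```

```bash
cat > st.py <<'E'
from h import *
s=robot.get_state(); print(s['clock'],s['ee_pos'].round(4),s['orientation'].round(4),s['wrist_force'].round(1),s['moment'].round(2))
E
python3 st.py
```

```text
19.85 [0.5501 0.0092 0.0319] [ 6.948e-01  7.192e-01 -3.000e-04  2.000e-04] [-12.6  13.9  17. ] [2.37 1.95 0.16]
```

Request:
play_rows(steps=[[0,0,0,0,0,0.08],[0,0,0,0,0,0],[0,0,0,0,0,0]])

```text
clock: 20.15
ee_pos: [0.5501, 0.0092, 0.0319]
orientation: [0.693, 0.721, -0.0, 0.0]
wrist_force: [-12.0, 14.3, 17.1]
opening: 0.0139
grip_force: 109.1
```

```bash
python3 st.py
```

```text
20.15 [0.5501 0.0092 0.0319] [ 6.927e-01  7.213e-01 -2.000e-04  1.000e-04] [-12.   14.3  17.1] [ 2.37  2.04 -0.11]
```

Request:
play_rows(steps=[[0,0,0,0,0,-0.08],[0,0,0,0,0,-0.08],[0,0,0,0,0,0]])

```text
clock: 20.45
ee_pos: [0.5501, 0.0092, 0.0319]
orientation: [0.697, 0.717, -0.0, 0.0]
wrist_force: [-12.6, 14.6, 16.8]
opening: 0.0133
grip_force: 109.1
```

```bash
python3 st.py
```

```text
20.45 [0.5501 0.0092 0.0319] [ 6.972e-01  7.169e-01 -4.000e-04  2.000e-04] [-12.6  14.6  16.8] [2.33 2.04 0.44]
```

Request:
play_rows(steps=[[0.01,0,0.01,0,0,0.12],[0,0,0,0,0,0],[0,0,0,0,0,0],[0,0,0,0,0,0],[0,0,0,0,0,0]])

```text
clock: 20.95
ee_pos: [0.5501, 0.0092, 0.0319]
orientation: [0.694, 0.72, -0.001, -0.0]
wrist_force: [-13.6, 14.4, 14.3]
opening: 0.0135
grip_force: 108.7
```

```bash
python3 st.py
```

```text
20.95 [0.5501 0.0092 0.0319] [ 6.937e-01  7.202e-01 -6.000e-04 -3.000e-04] [-13.6  14.4  14.3] [ 2.29  2.11 -0.02]
```

Both stops are loaded at about 13–15 N, the yaw moment is near zero, and the carrier is flat and steady. I'm handing in.

```bash
python3 -c "
from rig import robot
print(robot.hand_in())"
```

```text
the job is handed in; nothing more can be done
None
```

The objective stands upright on the pad; the carrier is home against both stops, still gripped and pressed at about 14 N on each; the job was handed in at about 21 s, with no verdict returned.

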